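# Let the hand stirrer swing plumb and hang it up

## Task

A hand stirrer lies on the bench: take it firmly by its ball knob and lift it clear of the bench while it still slants, then ease the grip in the air a little at a time until it swings plumb and hangs straight down from the fingers, and grip it again. Bring it hanging plumb into the slot of the empty stand and lower its collar onto the fork before you let go, so that it hangs there straight by itself. Leave the other hanging stirrer, the small bottle and the white boat where they are.

Things in the scene. Friction and masses are not known exactly. Their poses are not given: they have to be found in the camera images.
- stirrer_knob (a point): centre of the black ball knob (28 mm across) of the lying steel hand stirrer; starts 18 mm above the bench. z runs along the shaft from impeller to knob: up when plumb. 0.27 to 0.36 kg, centre of mass 105 mm from here. The ball turns in the pads about the line they close on: 60 N or more keeps it slanting, 15 N still carries it but lets it swing plumb; 100 N fades to nothing over 3 mm of opening
- stirrer_collar (a point): centre of the underside of that stirrer's round collar (36 mm across, 6 mm thick), on the shaft's axis, 46 mm from the knob's centre; the shaft is 10 mm across above and below it; z along the shaft, towards the knob
- stirrer_foot (a point): centre of the lower end of that stirrer, on the shaft's axis, 150 mm from the knob's centre. The four-bladed impeller, 47 mm across, takes up the last 40 mm; z along the shaft, towards the knob
- free_stand_seat (a point): seat of the fixed empty stand: midway between its fork's two prongs, level with their tops, 150 mm above the bench; the collar's underside belongs here. The 18 mm wide slot runs along x, open at -x (roughly towards the robot), closed 37 mm to +x. Prongs end 37 mm to -x in lips 6 mm long, 4 mm high, which the collar must pass above. Post 60 mm to +x, below the fork. y across, z up
- taken_stand_seat (a point): the same point and axes on the second, identical stand, in which the other stirrer hangs; fixed. Each stand's base plate is 125 x 90 mm, 10 mm thick, and reaches 51 mm to -x of the seat
- hung_stirrer_knob (a point): centre of the ball knob of the other, identical stirrer, which already hangs in the second stand, knob centre 196 mm above the bench; leave it
- clear_bottle_mid (a point): middle of a small white bottle with a light blue cap, 48 mm across, 90 mm high, standing on the bench; leave it
- boat_mid (a point): middle of a white trough (reagent boat), 46 x 122 x 26 mm, long axis along y, standing on the bench; leave it
Not all that is in view belongs to the job. Leave any brown look-alike of the part that bears free_stand_seat alone.

How it is judged:
On the way, in this order (a step that is already met when the one before it is completed fails the run):
1. the stirrer is lifted clear of the bench, held in the fingers and still slanting (17 degrees or more from plumb) (angle between stirrer_knob's own z axis and vertical above 0.3 rad and height (world z) of stirrer_foot above 0.035 m and contact force between the fingers and stirrer above 0.5 N), for 0.1 s.
2. the stirrer hangs plumb (within 11 degrees) from the fingers, clear of the bench (angle between stirrer_knob's own z axis and vertical below 0.2 rad and height (world z) of stirrer_foot above 0.015 m and contact force between the fingers and stirrer above 0.5 N and horizontal distance between stirrer_collar and free_stand_seat above 0.05 m), for 0.3 s.
3. held and plumb (within 15 degrees), its collar is above the seat of the empty stand (angle between stirrer_knob's own z axis and vertical below 0.26 rad and horizontal distance between stirrer_collar and free_stand_seat below 0.018 m and z of stirrer_collar in the frame of free_stand_seat between 0.003 and 0.06 m and contact force between the fingers and stirrer above 0.5 N), for 0.05 s.
4. the collar is down on the fork while the fingers still hold the stirrer (horizontal distance between stirrer_collar and free_stand_seat below 0.018 m and contact force between stirrer and free_stand above 0.3 N and z of stirrer_collar in the frame of free_stand_seat below 0.007 m and contact force between the fingers and stirrer above 0.5 N), for 0.05 s.
At the end, for the whole second after the job is handed in: The released stirrer hangs in the empty stand, still but for a slight sway: middle of the collar's underside within 18 mm of the seat sideways and 4 mm in height, shaft within 8 degrees of plumb; the other stirrer within 20 mm, bottle and boat within 30 mm, of where they began (horizontal distance between stirrer_collar and free_stand_seat below 0.018 m and z of stirrer_collar in the frame of free_stand_seat between -0.004 and 0.004 m and angle between stirrer_knob's own z axis and vertical below 0.14 rad and linear speed of stirrer below 0.15 m/s and contact force between the fingers and stirrer below 0.1 N and distance of hung_stirrer_knob from where it was at the start of the episode below 0.02 m and distance of each of clear_bottle_mid, boat_mid from where it was at the start of the episode below 0.03 m); the robot touches nothing.
It fails at once if the other hanging stirrer is knocked 60 mm or more out of place (distance of hung_stirrer_knob from where it was at the start of the episode above 0.06 m).
It fails at once if the bottle is knocked 60 mm or more out of place (distance of clear_bottle_mid from where it was at the start of the episode above 0.06 m).
It fails at once if the boat is pushed 60 mm or more out of place (distance of boat_mid from where it was at the start of the episode above 0.06 m).
It also fails if it takes over 61 s, if anything falls off the work surface, if the arm or the gripper's body presses on something with over 40 N, if the wrist force passes 120 N, or if a joint passes its speed limit or range.

## Robot

A 6-joint arm with a two-finger parallel gripper is mounted at the origin on a cart in front of the work surface, level with it; the furniture and walls round the work are solid. World frame = base frame: x ahead of the robot, y to its left, z up, the work surface at z = 0. Lengths are in m, angles in rad, forces in N, time in s.
With the tool pointing down it reaches from about 0.325 to 0.9 m from the base axis. Payload 6.1 kg.
Tool frame: the origin (TCP) lies at the very end of the fingers, on their centre line; the grasp point (between the pads) lies 19 mm behind it (bot.grip_depth is the z of the grasp point in the tool frame, in m); z points along the fingers, y is the direction in which the jaws open and shut (so a half turn about z gives the same grasp; the last joint's range is limited). The gripper opens to 87 mm and grips with 3 to 60 N. Pads are 19 mm wide; open, the fingers measure 117 mm over their backs; the gripper's body (75 mm by 190 mm) begins 51 mm behind the grasp point.
Start: joints at [1.065, 0.22, 1.526, -0, 1.395, -0.126], TCP at [0.232, 0.58, 0.223] pointing down, gripper open.
Joint ranges: [-2.98, 2.98], [-0.91, 2.08], [0.09, 2.57], [-1.24, 4.39], [0.2, 2.65], [-2.68, 2.68]. Speed limits (rad/s): [2.57, 2.57, 3.01, 3.14, 3.14, 3.14].

## Interface

Orientations are given as a rotation vector (axis times angle).
In Python, from bench import status, eyes, ticket, bot gives the robot as it stands.
- The arm moves only by the tool servo_tool, never from a script. Its argument "series" is one flat list of numbers, 4 for each row, row after row: the shift along the tool's x, y, z each as a share of 0.12 m, from -1 to 1, then the turn about the tool's z as a share of 90 degrees, from -1 to 1. A call has 1 to 10 rows; each row is the pose to reach, as a shift and turn from the pose commanded when the call began, along the tool's axes at that moment; what a row does not reach only later rows make up. A row lasts 1/12 s, in which the tool goes at most 41.7 mm and 7.16 degrees, less where a joint would pass 70% of its speed; a pose out of reach is approached as far as the arm can. A call with a number of a shift or a turn outside -1 to 1 is refused whole. A call with a gripper value outside its range is refused whole. "fingers" is the opening, from -1 (shut) to 1 (fully open), set as the call begins (left out, the last holds). The fingers move at their own pace and stop on an object; "grip_force" is the grip in N (left out, the last holds). Time passes only in rows, so rows that repeat a pose let the fingers close. It gives the time, the measured TCP pose, the force and the opening at its end, in the units of the state.
- status.get_state(): the state, without advancing time (a new reading comes with each control period).
- eyes.capture(name): name is "scene" or "side" or "wrist"; returns a dict with "pixels" (384x512x3 uint8, red, green, blue), "fovy" (degrees; the focal length in pixels is half the picture's height over the tangent of half this angle, whatever the lens; pixels are square), "cx", "cy" (the principal point, pixels), "k1" (the pictures are not rectified: a ray, as slopes to the right and down, at radius r is drawn at 1 + k1 r^2 times it, then the intrinsics apply), "rvec" (rotation vector, rad) and "tvec" (3), from world to camera coordinates, as OpenCV has them; the wrist camera has in their place "T_tool_cam" (4x4, takes a point from camera to tool coordinates, whose origin is the TCP and whose axes are the flange's). Camera axes: x right, y down, z forward; pixel columns grow to the right and rows downward; lengths in m; the calibration is good to about 2 mm. A picture is of the moment at which its call begins: read the wrist's pose just before it. There is no depth.
- ticket.finish_job(): hands the job in, once; it reports no verdict.
The state is a dict: "time_s": time; "qpos": joint angles; "joint_vel": joint speeds; "joint_efforts": joint torques, N m; "tcp_pos": TCP position; "tool_rot": TCP orientation; "force": force on the tool from outside, world axes, zero at the start; "moment": the same for the moment, N m; "opening": opening from 0.0 (shut) to 1.0 (fully open).
Only numpy, scipy, OpenCV 4.12 (cv2) and the standard library are available. Lean on these libraries where they do the work, as an engineer would, in place of code of your own. Each camera call takes 0.05 s, during which the arm holds its last target.

## Working session

There is one attempt and no reset: what is moved stays moved. The work goes in short steps, Python scripts to look and compute and a tool call to move; the robot and the scene stay as the last step left them, time stands still between calls to the robot, and variables do not carry over. Pictures are saved under pics/ and viewed, and the job is handed in when it is done.

Besides the shell and the picture viewer there is one more tool, called after "Emit:" in YAML: its name, and indented under it one key for each argument. servo_tool: Moves the arm, as the interface text tells. Its arguments: {"type":"object","properties":{"series":{"type":"array"},"fingers":{"type":"number"},"grip_force":{"type":"number"}},"required":["series"]}

```bash
mkdir -p pics; ls; cat > h.py <<'E'
from bench import status, eyes, ticket, bot
import numpy as np, cv2
from scipy.spatial.transform import Rotation as R
def cam(name):
    s=status.get_state(); c=eyes.capture(name)
    f=c['pixels'].shape[0]/2/np.tan(np.radians(c['fovy'])/2)
    if 'rvec' in c and c['rvec'] is not None:
        Rm=R.from_rotvec(np.ravel(c['rvec'])).as_matrix(); t=np.ravel(c['tvec'])
    else:
        T=np.eye(4);T[:3,:3]=R.from_rotvec(s['tool_rot']).as_matrix();T[:3,3]=s['tcp_pos']
        W=T@np.array(c['T_tool_cam']); Rm=W[:3,:3].T; t=-Rm@W[:3,3]
    return dict(img=c['pixels'],f=f,cx=c['cx'],cy=c['cy'],k1=c['k1'],R=Rm,t=t)
def proj(c,P):
    P=np.atleast_2d(P); q=P@c['R'].T+c['t']; s=q[:,:2]/q[:,2:]
    r2=(s**2).sum(1,keepdims=True); s=s*(1+c['k1']*r2)
    return s*c['f']+[c['cx'],c['cy']]
def ray(c,uv):
    d=(np.array(uv,float)-[c['cx'],c['cy']])/c['f']; s=d.copy()
    for _ in range(30): s=d/(1+c['k1']*(s@s))
    v=c['R'].T@np.array([s[0],s[1],1]); return -c['R'].T@c['t'], v/np.linalg.norm(v)
def atz(c,uv,z):
    o,v=ray(c,uv); return o+v*(z-o[2])/v[2]
def tri(*cu):
    A=0;b=0
    for c,uv in cu:
        o,v=ray(c,uv); M=np.eye(3)-np.outer(v,v); A=A+M;b=b+M@o
    p=np.linalg.solve(A,b)
    return p,[float(np.linalg.norm(proj(c,p)[0]-uv)) for c,uv in cu]
def save(c,n,box=None,k=1):
    im=c['img'][:,:,::-1]
    if box: im=im[box[1]:box[3],box[0]:box[2]]
    im=cv2.resize(im,None,fx=k,fy=k,interpolation=cv2.INTER_CUBIC); cv2.imwrite('pics/'+n,im)
import pickle
def keep(c,n): pickle.dump(c,open('pics/'+n,'wb'))
def load(n): return pickle.load(open('pics/'+n,'rb'))
E
python3 - <<'E'
from h import *
for n in('scene','side','wrist'):
    c=cam(n);keep(c,n+'0.pkl');save(c,n+'0.png',k=1.5)
    print(n,c['f'],c['k1'],-c['R'].T@c['t'],c['R'][2])
print(status.get_state()); print(bot.grip_depth)
E
```

```text
pics
scene 375.7880891395566 -0.11172478762853733 [-0.34497986 -0.90118652  1.00200433] [ 0.58993266  0.56021273 -0.58149906]
side 428.39963169293713 -0.013960362126666733 [0.31020989 1.28066005 1.22436244] [ 0.11377543 -0.77322479 -0.62384178]
wrist 289.75577849862157 -0.016012281953382588 [0.16379616 0.6080757  0.38390357] [ 0.24413915 -0.09879781 -0.96469429]
{'time_s': 0.15, 'qpos': array([ 1.06491674e+00,  2.21079637e-01,  1.52737974e+00, -3.08892811e-06,
        1.39466625e+00, -1.26092826e-01]), 'joint_vel': array([-2.55595045e-05, -4.40158684e-03, -2.89149177e-03,  1.80735642e-04,
       -9.63943171e-04, -1.49570636e-03]), 'joint_efforts': array([ 1.25692914e-03, -4.95196009e+01, -3.87879610e+01,  7.02558132e-02,
        5.31932758e-02, -6.01913348e-05]), 'tcp_pos': array([0.23146531, 0.58003761, 0.22165042]), 'tool_rot': array([-5.92898423e-01, -3.08465490e+00,  2.28991580e-03]), 'force': array([ 0.69413704, -0.25244954,  0.77545659]), 'moment': array([ 0.01064203, -0.00160732, -0.04404868]), 'opening': 1.0010911698361673}
-0.0187
```

View pics/scene0.png

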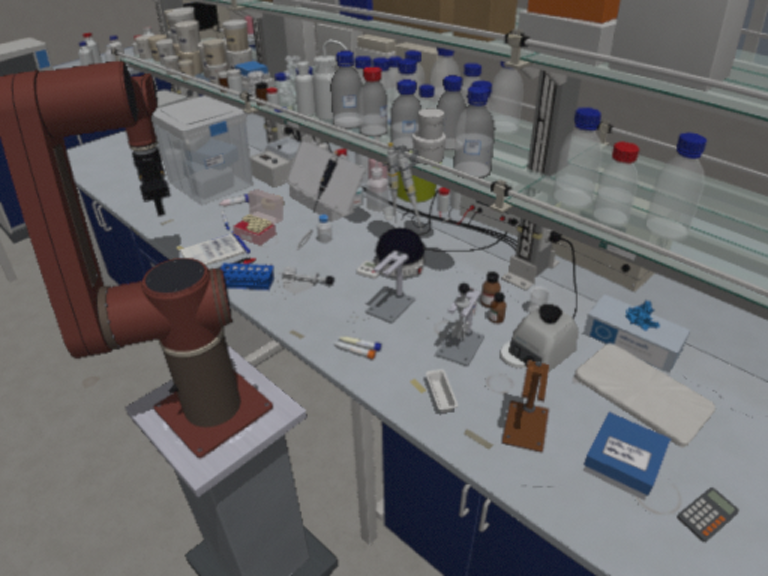

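View pics/side0.png

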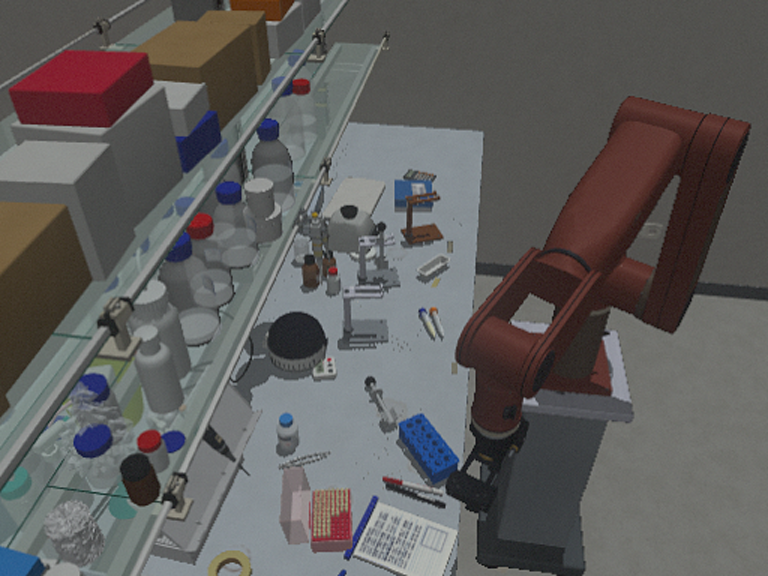

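View pics/wrist0.png

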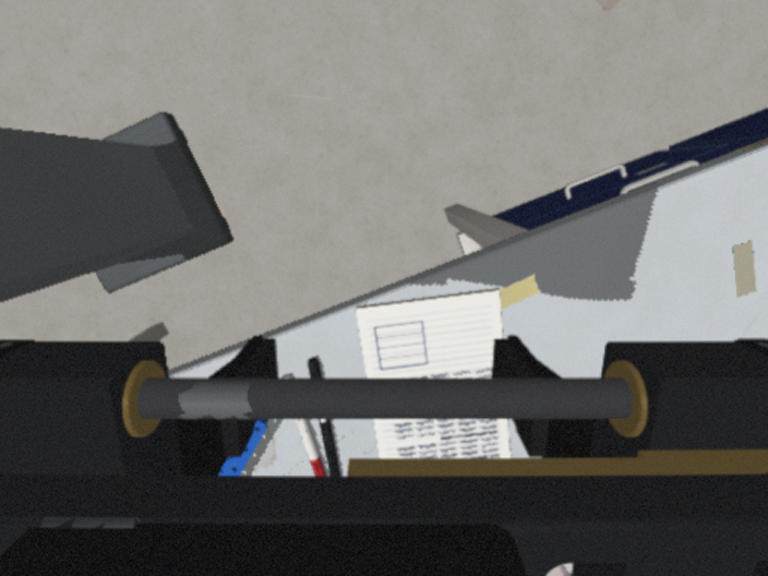

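Candidates (in 1.5x pictures). For the stirrer there is the lying steel one, knob at scene (330,281) and side (370,382), and the hanging one, knob at scene (463,289), which stays. For the stand there is the grey empty one at scene (392,285), side (365,315); the grey taken one at scene (460,330); and the brown look-alike at scene (528,400), which stays. Close crops come next.

```bash
python3 - <<'E'
from h import *
s=load('scene0.pkl');d=load('side0.pkl')
save(s,'s_c1.png',(175,150,345,250),4.7)
save(d,'d_c1.png',(195,140,325,300),3.7)
E
```

```text
(no output)
```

View pics/s_c1.png

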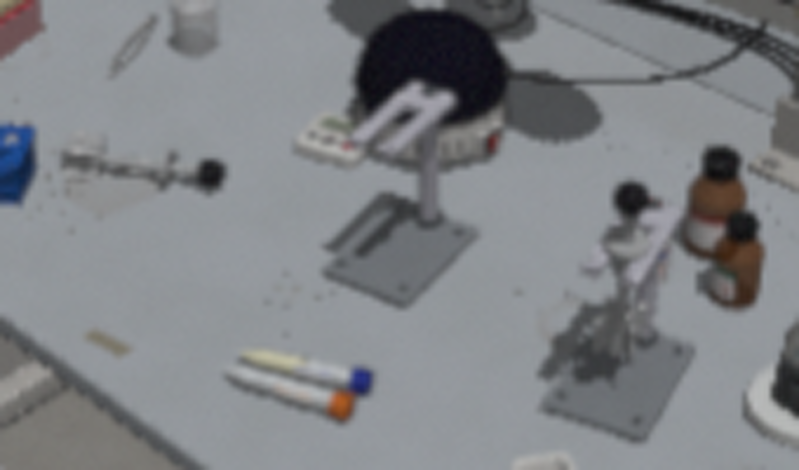

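View pics/d_c1.png

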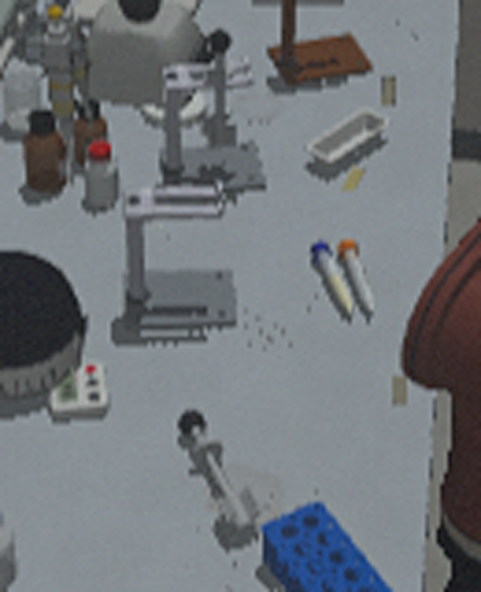

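```bash
cat > m.py <<'E'
from h import *
s=load('scene0.pkl');d=load('side0.pkl')
S=lambda u,v:np.array([u/4.7+175-.4,v/4.7+150-.4]); D=lambda u,v:np.array([u/3.7+195-.4,v/3.7+140-.4])
E
python3 - <<'E'
from m import *
np.set_printoptions(precision=4,suppress=True)
print('knob',tri((s,S(210,174)),(d,D(192,424))),atz(s,S(210,174),.018),atz(d,D(192,424),.018))
print('hung',tri((s,S(632,198)),(d,D(219,42))),atz(s,S(632,198),.196),atz(d,D(219,42),.196))
for p in[(326,272),(403,307),(478,236)]: print('base',atz(s,S(*p),.01))
for p in[(541,405),(642,440),(694,347)]: print('tbase',atz(s,S(*p),.01))
for p in[(236,323),(235,271)]: print('baseD',atz(d,D(*p),.01))
for p in[(360,140),(393,152),(456,95),(413,85)]: print('fork',atz(s,S(*p),.15))
for p in[(223,215),(126,215),(222,185),(125,193)]: print('forkD',atz(d,D(*p),.15))
print('foot',atz(s,S(65,155),.02),atz(d,D(237,530),.02))
E
```

```text
knob (array([0.5093, 0.1595, 0.0153]), [0.0638909059170713, 0.07413767890835217]) [0.5066 0.1565 0.018 ] [0.5091 0.1618 0.018 ]
hung (array([ 0.5507, -0.2915,  0.1932]), [0.2955115432856882, 0.24004782423806142]) [ 0.5491 -0.2934  0.196 ] [ 0.5491 -0.2859  0.196 ]
base [ 0.4852 -0.0203  0.01  ]
base [ 0.4968 -0.1028  0.01  ]
base [ 0.6149 -0.0851  0.01  ]
tbase [ 0.4837 -0.2677  0.01  ]
tbase [ 0.5069 -0.352   0.01  ]
tbase [ 0.6245 -0.3178  0.01  ]
baseD [ 0.487  -0.0045  0.01  ]
baseD [ 0.5007 -0.0916  0.01  ]
fork [ 0.5102 -0.042   0.15  ]
fork [ 0.5164 -0.0742  0.15  ]
fork [ 0.6155 -0.0558  0.15  ]
fork [ 0.6017 -0.0176  0.15  ]
forkD [ 0.5044 -0.0215  0.15  ]
forkD [ 0.6072 -0.0058  0.15  ]
forkD [ 0.5133 -0.0728  0.15  ]
forkD [ 0.6157 -0.0429  0.15  ]
foot [0.4305 0.2804 0.02  ] [0.443  0.2945 0.02  ]
```

Emit:
servo_tool:
  series: [-0.2, -0.15, 0, 0, -0.5, -0.35, 0, 0, -0.8, -0.55, 0, 0, -0.93, -0.65, 0, 0]
  fingers: 1
  grip_force: 60

```text
time_s: 0.48
tcp_pos: [0.308, 0.4637, 0.222]
tool_rot: [0.594, 3.084, -0.003]
force: [0.5, -0.0, 0.3]
opening: 1.002
```

Emit:
servo_tool:
  series: [-0.3, -0.2, 0, 0, -0.6, -0.4, 0, 0, -0.93, -0.65, 0, 0]

```text
time_s: 0.73
tcp_pos: [0.3759, 0.3609, 0.2223]
tool_rot: [0.592, 3.085, -0.0]
force: [0.3, 0.8, 0.2]
opening: 1.004
```

Emit:
servo_tool:
  series: [-0.3, -0.2, 0, 0, -0.6, -0.4, 0, 0, -0.93, -0.65, 0, 0]

```text
time_s: 0.98
tcp_pos: [0.445, 0.2564, 0.2225]
tool_rot: [0.593, 3.085, 0.0]
force: [0.0, 0.4, 0.3]
opening: 1.002
```

Emit:
servo_tool:
  series: [-0.25, -0.2, 0, 0.07, -0.5, -0.4, 0, 0.14, -0.75, -0.55, 0, 0.21, -0.93, -0.65, 0, 0.28, -0.93, -0.65, 0, 0.35, -0.93, -0.65, 0, 0.43, -0.93, -0.65, 0, 0.43, -0.93, -0.65, 0, 0.43]

```text
time_s: 1.65
tcp_pos: [0.5188, 0.1442, 0.2222]
tool_rot: [-1.577, -2.717, 0.001]
force: [0.4, -0.4, 0.4]
opening: 0.998
```

```bash
python3 - <<'E'
from h import *
s=status.get_state();print(s['time_s'],s['tcp_pos'],R.from_rotvec(s['tool_rot']).as_matrix(),s['qpos'])
c=cam('wrist');keep(c,'w1.pkl');save(c,'w1.png',k=1.5)
print(proj(c,[.5093,.1595,.018]))
E
```

```text
1.65 [0.51878216 0.14420451 0.22221019] [[-4.95999234e-01  8.68322705e-01 -6.62598066e-04]
 [ 8.68322925e-01  4.95999282e-01 -1.01021194e-04]
 [ 2.40929168e-04 -6.25455526e-04 -9.99999775e-01]] [ 1.24636695e-01  1.41493169e-02  1.75212859e+00 -1.82116666e-05
  1.37598477e+00 -3.94345082e-01]
[[255.80482263 162.35423738]]
```

View pics/w1.png

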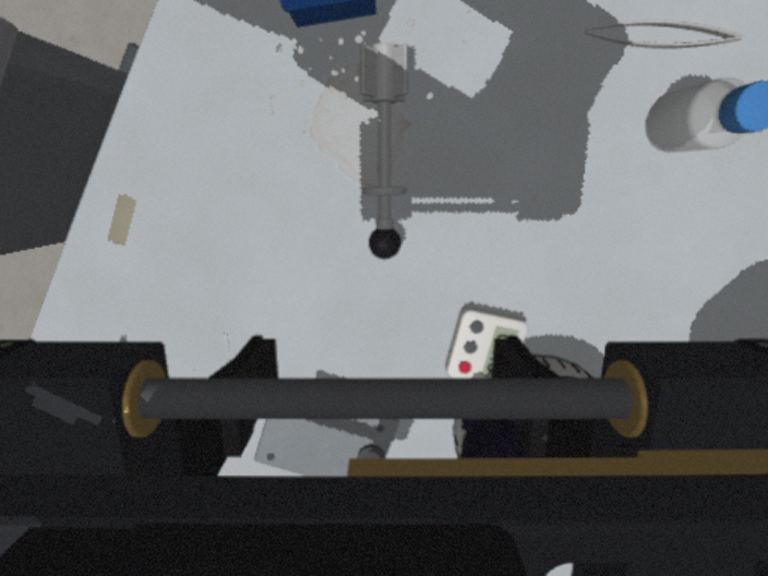

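Wrist view: the knob is at (385,243)/1.5, within 1 px of the prediction. The shaft runs straight up the image along tool x to the foot at (385,45), so the jaws are square to it.

```bash
python3 - <<'E'
from h import *
c=load('w1.pkl'); s=status.get_state()
g=cv2.cvtColor(c['img'],cv2.COLOR_RGB2GRAY); 
m=(g[145:178,240:275]<45).astype(np.uint8); n,l,st,ce=cv2.connectedComponentsWithStats(m); i=1+st[1:,4].argmax(); print(st[i],ce[i]+[240,145])
save(c,'w1c.png',(225,20,290,180),3.7)
k=atz(c,ce[i]+[240,145],.018);f=atz(c,(256,31),.017);cl=atz(c,(256.5,126.5),.018)
Rm=R.from_rotvec(s['tool_rot']).as_matrix()
print(k,f,np.linalg.norm(k-f),(Rm.T@(k-s['tcp_pos'])),Rm.T@(f-k),Rm.T@(cl-k))
E
```

```text
[  7   8  20  19 289] [256.29411765 161.22145329]
[0.50912233 0.16106375 0.018     ] [0.43464353 0.29063835 0.017     ] 0.14945791895435573 [ 1.91828654e-02 -3.89002157e-06  2.04321412e-01] [ 0.14945412 -0.00029886  0.00102304] [4.29490500e-02 2.64041923e-04 6.47321630e-06]
```

View pics/w1c.png

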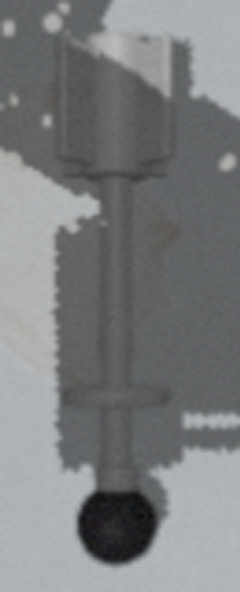

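Emit:
servo_tool:
  series: [0.08, 0, 0.25, 0, 0.16, 0, 0.5, 0, 0.16, 0, 0.75, 0, 0.16, 0, 0.95, 0]

```text
time_s: 2.03
tcp_pos: [0.5081, 0.1618, 0.1065]
tool_rot: [-1.574, -2.718, 0.001]
force: [-0.6, 0.2, 0.7]
opening: 0.999
```

Emit:
servo_tool:
  series: [0, 0, 0.2, 0, 0, 0, 0.4, 0, 0, 0, 0.6, 0, 0, 0, 0.75, 0, 0, 0, 0.8, 0, 0, 0, 0.8, 0, 0, 0, 0.8, 0]

```text
time_s: 2.62
tcp_pos: [0.5097, 0.1614, 0.0131]
tool_rot: [1.579, 2.716, 0.0]
force: [1.7, 0.4, 0.2]
opening: 0.997
```

```bash
python3 - <<'E'
from h import *
s=status.get_state();print(s['time_s'],s['tcp_pos'],s['force'])
Rm=R.from_rotvec(s['tool_rot']).as_matrix();print(Rm.T@(np.array([.50912,.16106,.018])-s['tcp_pos']))
c=cam('wrist');keep(c,'w2.pkl');save(c,'w2.png',k=1.5)
E
```

```text
2.6167 [0.50972676 0.16137578 0.01305776] [1.6502451  0.42521333 0.21202641]
[ 2.51723084e-05 -6.82576075e-04 -4.94237576e-03]
```

View pics/w2.png

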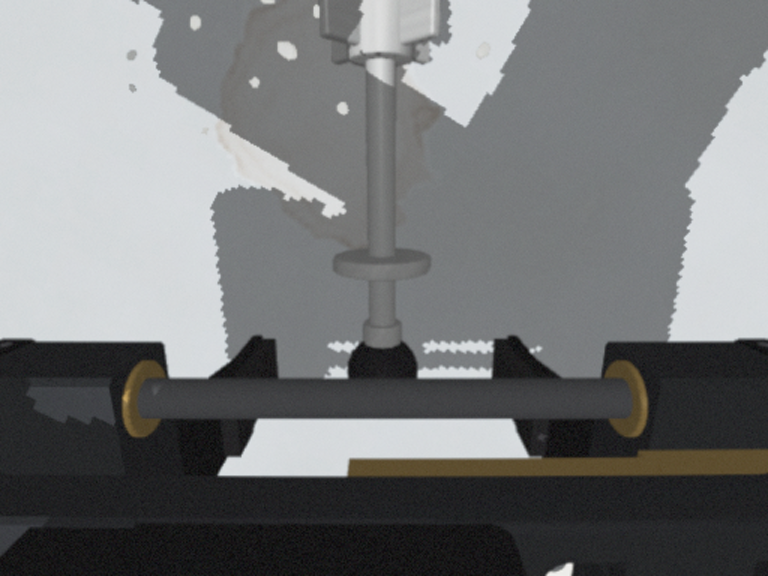

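The ball at (383,362) sits midway between the fingers. I'll lower the last 9 mm and close.

Emit:
servo_tool:
  series: [0, 0, 0.04, 0, 0, 0, 0.08, 0, 0, 0, 0.08, 0, 0, 0, 0.08, 0]

```text
time_s: 3.0
tcp_pos: [0.5094, 0.161, 0.003]
tool_rot: [-1.581, -2.714, 0.0]
force: [-0.4, -0.5, -0.2]
opening: 0.996
```

Emit:
servo_tool:
  series: [0, 0, 0, 0, 0, 0, 0, 0, 0, 0, 0, 0, 0, 0, 0, 0, 0, 0, 0, 0, 0, 0, 0, 0, 0, 0, 0, 0, 0, 0, 0, 0, 0, 0, 0, 0, 0, 0, 0, 0]
  fingers: -1
  grip_force: 60

```text
time_s: 3.83
tcp_pos: [0.5095, 0.161, 0.0029]
tool_rot: [-1.582, -2.714, 0.0]
force: [-0.8, -1.0, 0.6]
opening: 0.328
```

```bash
python3 - <<'E'
from h import *
s=status.get_state();print(s['time_s'],s['tcp_pos'],s['force'],s['opening']*87)
c=cam('wrist');keep(c,'w3.pkl');save(c,'w3.png',k=1.5)
E
```

```text
3.8333 [0.50949423 0.16104673 0.00292112] [-0.84935702 -1.03628227  0.55594748] 28.56130577113772
```

View pics/w3.png

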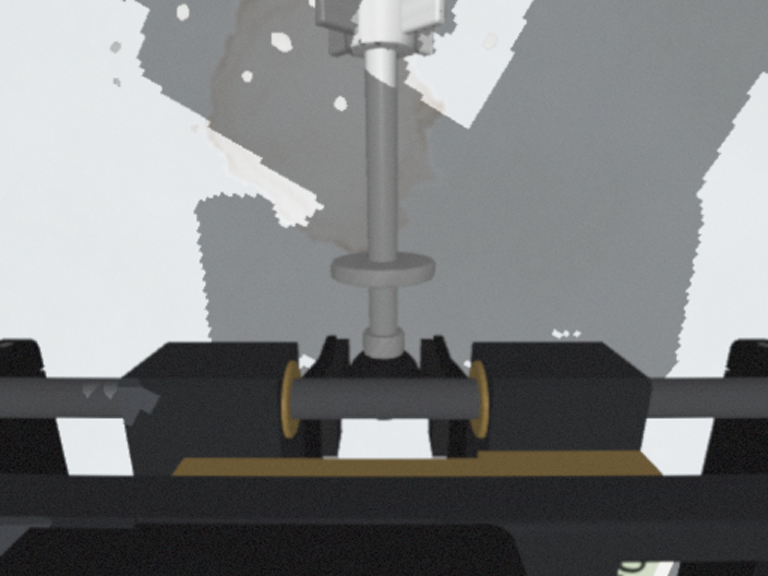

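Gripped at 28.6 mm, the ball's width. Lifting gently.

Emit:
servo_tool:
  series: [0, 0, -0.03, 0, 0, 0, -0.09, 0, 0, 0, -0.18, 0, 0, 0, -0.28, 0, 0, 0, -0.38, 0, 0, 0, -0.48, 0, 0, 0, -0.58, 0, 0, 0, -0.66, 0, 0, 0, -0.72, 0, 0, 0, -0.75, 0]

```text
time_s: 4.72
tcp_pos: [0.5103, 0.1612, 0.0946]
tool_rot: [1.581, 2.713, 0.002]
force: [-0.3, -0.3, -3.6]
opening: 0.293
```

Emit:
servo_tool:
  series: [0, 0, 0, 0, 0, 0, -0.06, 0, 0, 0, -0.15, 0, 0, 0, -0.28, 0, 0, 0, -0.4, 0, 0, 0, -0.52, 0, 0, 0, -0.64, 0, 0, 0, -0.74, 0, 0, 0, -0.8, 0, 0, 0, -0.82, 0]

```text
time_s: 5.55
tcp_pos: [0.5103, 0.1612, 0.1931]
tool_rot: [1.581, 2.713, 0.002]
force: [-0.4, -0.1, -4.3]
opening: 0.296
```

```bash
python3 - <<'E'
from h import *
s=status.get_state();print(s['time_s'],s['tcp_pos'],s['force'],s['opening']*87)
c=cam('wrist');keep(c,'w4.pkl');save(c,'w4.png')
c=cam('side');keep(c,'d4.pkl');save(c,'d4.png',(180,140,340,320),2.5)
c=cam('scene');keep(c,'s4.pkl');save(c,'s4.png',(160,90,320,230),2.5)
a=cv2.imread('pics/d4.png');b=cv2.imread('pics/s4.png');b=cv2.copyMakeBorder(b,0,100,0,0,0);cv2.imwrite('pics/j4.png',np.hstack([a,b]))
E
```

```text
5.55 [0.5102971  0.16122723 0.19310872] [-0.43047491 -0.08972697 -4.26024268] 25.741854335064847
```

View pics/w4.png

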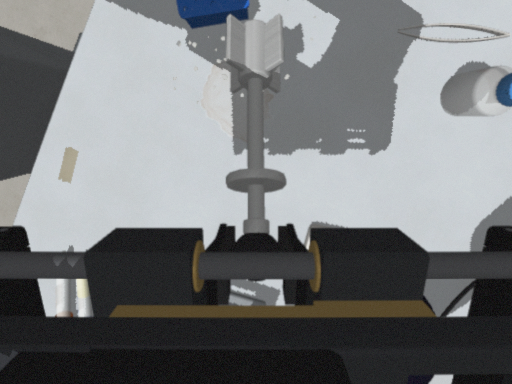

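View pics/j4.png

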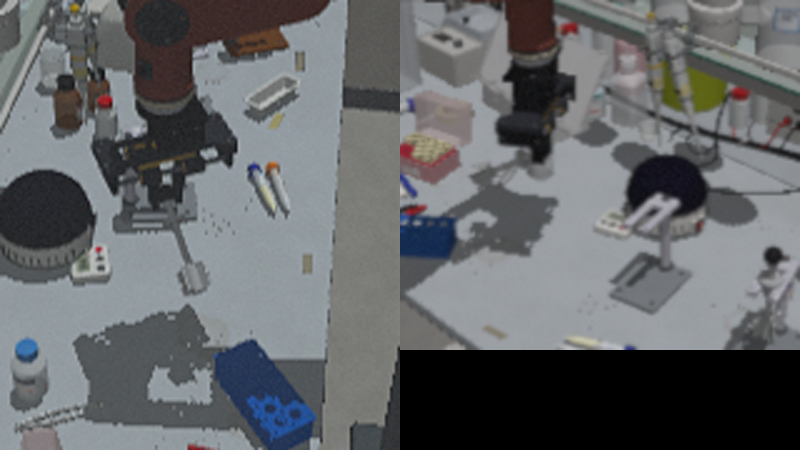

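Lifted and slanting. Measuring the slant from the wrist view, then easing the grip.

```bash
cat >> h.py <<'E'
def tilt(c,uvcol,uvfoot,s,kz=-0.016):
    # grid over angle from plumb in tool xz plane, and lateral angle
    from scipy.optimize import least_squares
    Rm=R.from_rotvec(s['tool_rot']).as_matrix(); p=np.array(s['tcp_pos'])
    def pts(v):
        a,b,x,z=v; d=np.array([np.sin(a)*np.cos(b),np.sin(b),np.cos(a)*np.cos(b)])
        k=np.array([x,0,z]); return np.array([p+Rm@(k+.046*d),p+Rm@(k+.15*d)])
    res=least_squares(lambda v:np.r_[(proj(c,pts(v))-np.array([uvcol,uvfoot])).ravel(),v[2]/.002,(v[3]-kz)/.003],[1.,0,0,kz])
    return np.degrees(res.x[:2]),res.x[2:],res.fun
E
python3 - <<'E'
from h import *
c=load('w4.pkl');s=status.get_state()
print(tilt(c,(255.5,181),(255,42),s))
E
```

```text
(array([58.12905606,  0.16817254]), array([-0.00282778, -0.01785216]), array([-0.67688241, -0.51012898,  0.24404023,  0.07878075, -1.41389097,
       -0.61738649]))
```

Emit:
servo_tool:
  series: [0, 0, -0.03, 0, 0, 0, -0.06, 0, 0, 0, -0.1, 0, 0, 0, -0.1, 0, 0, 0, -0.1, 0]
  grip_force: 50

```text
time_s: 6.12
tcp_pos: [0.5098, 0.161, 0.2037]
tool_rot: [1.581, 2.714, 0.001]
force: [-0.5, -0.2, -3.4]
opening: 0.294
```

Emit:
servo_tool:
  series: [0, 0, 0, 0, 0, 0, 0, 0, 0, 0, 0, 0, 0, 0, 0, 0, 0, 0, 0, 0]
  grip_force: 42

```text
time_s: 6.53
tcp_pos: [0.5094, 0.161, 0.2032]
tool_rot: [-1.582, -2.714, 0.0]
force: [0.0, -0.2, -2.7]
opening: 0.296
```

```bash
python3 - <<'E'
from h import *
s=status.get_state();print(s['time_s'],s['tcp_pos'],s['force'],s['opening']*87)
c=cam('wrist');keep(c,'w5.pkl');save(c,'w5.png')
E
```

```text
6.5333 [0.5094373  0.16104913 0.20321037] [ 0.00806158 -0.24331831 -2.65109369] 25.7611886606596
```

View pics/w5.png

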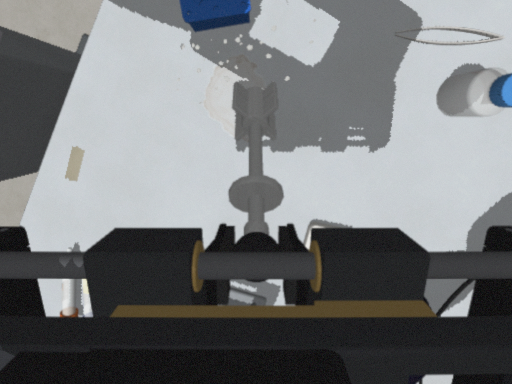

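The stirrer was at 58° from plumb and is now swinging down, its foot at (255,95). I'll keep easing in small steps.

Emit:
servo_tool:
  series: [0, 0, 0, 0, 0, 0, 0, 0, 0, 0, 0, 0, 0, 0, 0, 0, 0, 0, 0, 0]
  grip_force: 35

```text
time_s: 7.0
tcp_pos: [0.5095, 0.161, 0.2033]
tool_rot: [1.582, 2.714, -0.0]
force: [-0.0, -0.2, -3.2]
opening: 0.301
```

Emit:
servo_tool:
  series: [0, 0, 0, 0, 0, 0, 0, 0, 0, 0, 0, 0, 0, 0, 0, 0, 0, 0, 0, 0]
  grip_force: 29

```text
time_s: 7.42
tcp_pos: [0.5095, 0.1611, 0.2034]
tool_rot: [1.582, 2.714, 0.0]
force: [0.3, 0.1, -3.8]
opening: 0.303
```

```bash
python3 - <<'E'
from h import *
s=status.get_state();print(s['time_s'],s['tcp_pos'],s['force'],s['opening']*87)
c=cam('wrist');keep(c,'w6.pkl');save(c,'w6.png')
E
```

```text
7.4167 [0.50952229 0.16107318 0.20337499] [ 0.31708329  0.05501737 -3.83882158] 26.325396873483996
```

View pics/w6.png

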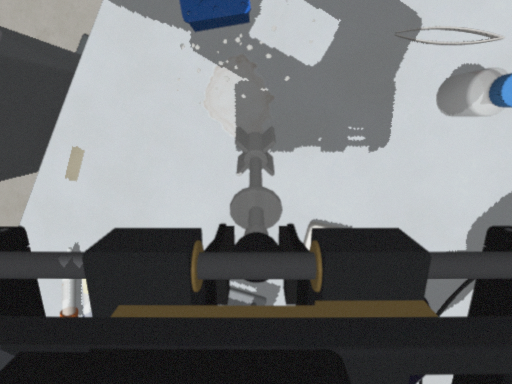

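Emit:
servo_tool:
  series: [0, 0, 0, 0, 0, 0, 0, 0, 0, 0, 0, 0, 0, 0, 0, 0, 0, 0, 0, 0]
  grip_force: 24

```text
time_s: 7.88
tcp_pos: [0.5095, 0.161, 0.2034]
tool_rot: [1.582, 2.714, -0.0]
force: [-0.2, 0.6, -4.2]
opening: 0.312
```

Emit:
servo_tool:
  series: [0, 0, 0, 0, 0, 0, 0, 0, 0, 0, 0, 0, 0, 0, 0, 0, 0, 0, 0, 0]
  grip_force: 20

```text
time_s: 8.3
tcp_pos: [0.5095, 0.1611, 0.2033]
tool_rot: [-1.582, -2.714, 0.0]
force: [-0.1, 0.3, -3.1]
opening: 0.309
```

Emit:
servo_tool:
  series: [0, 0, 0, 0, 0, 0, 0, 0, 0, 0, 0, 0, 0, 0, 0, 0, 0, 0, 0, 0]
  grip_force: 17

```text
time_s: 8.72
tcp_pos: [0.5096, 0.161, 0.2034]
tool_rot: [1.582, 2.714, -0.0]
force: [-0.4, 0.3, -3.6]
opening: 0.308
```

```bash
python3 - <<'E'
from h import *
s=status.get_state();print(s['time_s'],s['tcp_pos'],s['force'],s['opening']*87)
c=cam('wrist');keep(c,'w7.pkl');save(c,'w7.png')
k=np.array(s['tcp_pos'])+[0,0,.016]
print(proj(c,[k-[0,0,.046],k-[0,0,.11],k-[0,0,.15],k]))
E
```

```text
8.7167 [0.50955981 0.16098936 0.20336909] [-0.37124545  0.34720638 -3.56933986] 26.814855470405785
[[256.34388627 224.72853727]
 [256.27345554 199.79252351]
 [256.24389048 189.32813201]
 [256.42784988 254.46960647]]
```

View pics/w7.png

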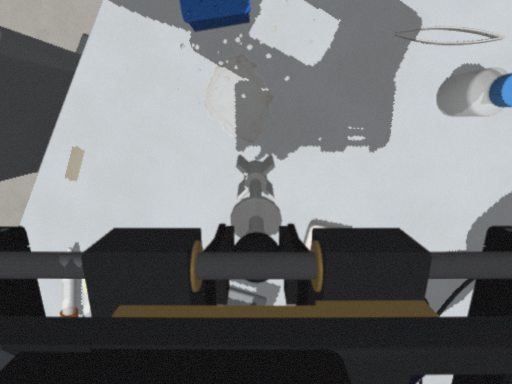

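Impeller centre is now at about (256,175), against 189–200 for plumb. A few degrees are left, so I'll go to 15 N.

Emit:
servo_tool:
  series: [0, 0, 0, 0, 0, 0, 0, 0, 0, 0, 0, 0, 0, 0, 0, 0, 0, 0, 0, 0, 0, 0, 0, 0, 0, 0, 0, 0, 0, 0, 0, 0]
  grip_force: 15

```text
time_s: 9.43
tcp_pos: [0.5095, 0.161, 0.2033]
tool_rot: [-1.582, -2.714, 0.0]
force: [-0.5, -1.3, -2.7]
opening: 0.307
```

```bash
python3 - <<'E'
from h import *
s=status.get_state();print(s['time_s'],s['tcp_pos'],s['force'],s['opening']*87)
c=cam('wrist');keep(c,'w8.pkl');save(c,'w8.png',(200,130,312,260),4.5)
d=cam('side');keep(d,'d8.pkl');save(d,'d8.png',(180,140,300,290),3)
e=cam('scene');keep(e,'s8.pkl');save(e,'s8.png',(160,90,280,240),3)
cv2.imwrite('pics/j8.png',np.hstack([cv2.imread('pics/d8.png'),cv2.imread('pics/s8.png')]))
k=np.array(s['tcp_pos'])+[0,0,.016]
for q in(c,d,e):print(proj(q,[k-[0,0,.046],k-[0,0,.11],k-[0,0,.15],k]))
E
```

```text
9.4333 [0.50952766 0.16103549 0.20333544] [-0.4534816  -1.26466439 -2.73818887] 26.67841972503055
[[256.34719582 224.73390524]
 [256.28148488 199.80565738]
 [256.25390015 189.34463179]
 [256.42552877 254.46619412]]
[[245.94779792 224.20241498]
 [246.14513942 236.94150599]
 [246.26360069 244.58088413]
 [245.79967527 214.62999681]]
[[216.53425498 156.15893091]
 [217.61629098 168.81798573]
 [218.273312   176.44490434]
 [215.73265529 146.69961343]]
```

View pics/w8.png

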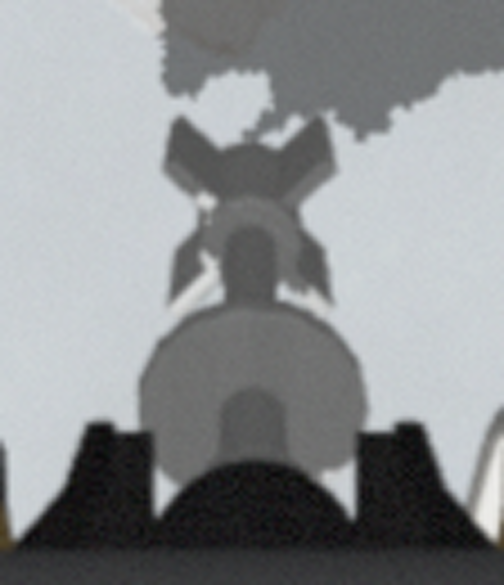

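View pics/j8.png

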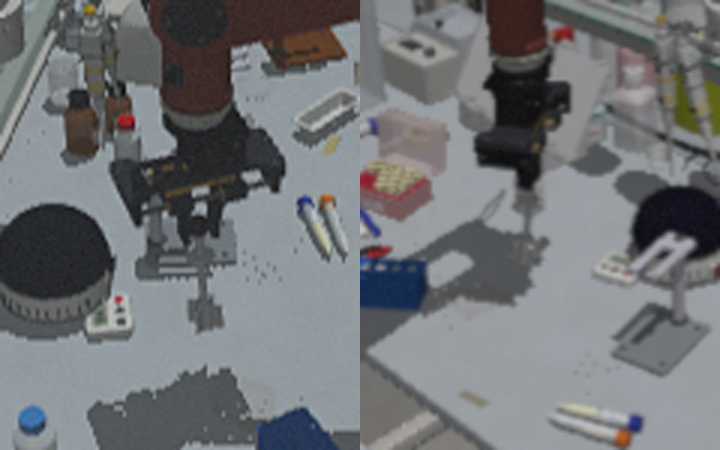

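Tilt is still about 8–9°. I'll ease a little more.

Emit:
servo_tool:
  series: [0, 0, 0, 0, 0, 0, 0, 0, 0, 0, 0, 0, 0, 0, 0, 0, 0, 0, 0, 0]
  grip_force: 13

```text
time_s: 10.0
tcp_pos: [0.5095, 0.1611, 0.2033]
tool_rot: [-1.582, -2.714, 0.0]
force: [0.3, 0.1, -3.5]
opening: 0.307
```

Emit:
servo_tool:
  series: [0, 0, 0, 0, 0, 0, 0, 0, 0, 0, 0, 0, 0, 0, 0, 0, 0, 0, 0, 0]
  grip_force: 11.5

```text
time_s: 10.42
tcp_pos: [0.5096, 0.1611, 0.2034]
tool_rot: [1.582, 2.714, 0.0]
force: [-0.3, 0.3, -4.3]
opening: 0.309
```

```bash
python3 - <<'E'
from h import *
s=status.get_state();print(s['time_s'],s['tcp_pos'],s['force'],s['opening']*87)
c=cam('wrist');keep(c,'w9.pkl');save(c,'w9.png',(200,130,312,260),4.5)
E
```

```text
10.4167 [0.50955946 0.16105451 0.2033959 ] [-0.34795078  0.31340507 -4.32948729] 26.92388376184962
```

View pics/w9.png

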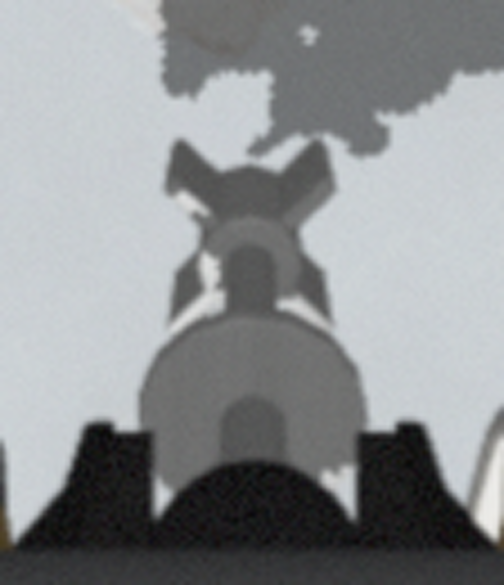

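Emit:
servo_tool:
  series: [0, 0, 0, 0, 0, 0, 0, 0, 0, 0, 0, 0, 0, 0, 0, 0, 0, 0, 0, 0]
  grip_force: 10

```text
time_s: 10.88
tcp_pos: [0.5095, 0.1611, 0.2034]
tool_rot: [1.582, 2.714, 0.0]
force: [-1.1, 0.5, -3.6]
opening: 0.314
```

Emit:
servo_tool:
  series: [0, 0, 0, 0, 0, 0, 0, 0, 0, 0, 0, 0, 0, 0, 0, 0, 0, 0, 0, 0]
  grip_force: 9

```text
time_s: 11.3
tcp_pos: [0.5095, 0.161, 0.2033]
tool_rot: [1.582, 2.714, -0.0]
force: [0.5, -0.5, -3.4]
opening: 0.313
```

```bash
python3 - <<'E'
from h import *
s=status.get_state();print(s['time_s'],s['tcp_pos'],s['force'],s['opening']*87)
c=cam('wrist');keep(c,'w10.pkl');save(c,'w10.png',(200,130,312,260),4.5)
E
```

```text
11.3 [0.50953042 0.16103148 0.20333605] [ 0.45307891 -0.54298045 -3.43006497] 27.21488481715292
```

View pics/w10.png

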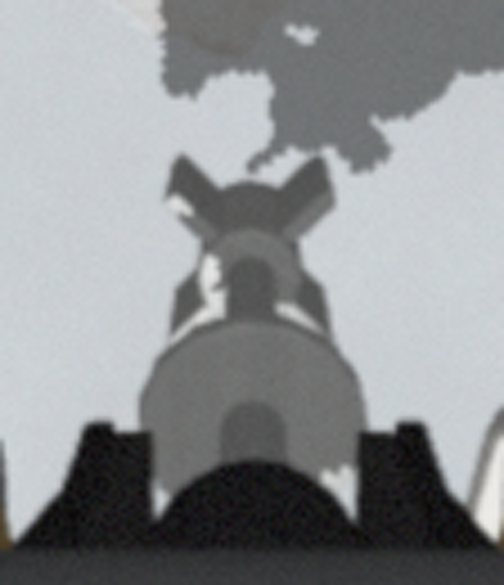

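The stirrer now hangs about 3–5° from plumb and the grip still carries its 3.5 N. I'll grip again firmly, then turn the tool and move to the front of the empty stand.

Emit:
servo_tool:
  series: [0, 0, 0, 0, 0, 0, 0, 0, 0, 0, 0, 0, 0, 0, 0, 0, 0, 0, 0, 0, 0, 0, 0, 0]
  grip_force: 60

```text
time_s: 11.85
tcp_pos: [0.5095, 0.1611, 0.2033]
tool_rot: [-1.582, -2.714, -0.0]
force: [0.4, -0.1, -3.8]
opening: 0.297
```

Emit:
servo_tool:
  series: [-0.02, -0.02, 0, 0.03, -0.06, -0.06, 0, 0.1, -0.12, -0.12, 0, 0.17, -0.2, -0.2, 0, 0.24, -0.28, -0.28, 0, 0.31, -0.36, -0.36, 0, 0.38, -0.44, -0.44, 0, 0.45, -0.52, -0.52, 0, 0.52, -0.6, -0.6, 0, 0.59, -0.67, -0.67, 0, 0.66]

```text
time_s: 12.68
tcp_pos: [0.479, 0.0507, 0.2034]
tool_rot: [2.723, 1.566, -0.0]
force: [-0.1, -0.1, -3.2]
opening: 0.298
```

```bash
python3 - <<'E'
from h import *
s=status.get_state();print(s['time_s'],s['tcp_pos'],s['force'],s['opening']*87,s['qpos'])
Rm=R.from_rotvec(s['tool_rot']).as_matrix()
print(Rm.T@(np.array([.446,-.062,.2033])-s['tcp_pos'])/.12, np.degrees(np.arctan2(Rm[1,0],Rm[0,0])))
a,b=load('scene0.pkl'),load('side0.pkl')
for q in[(217,110),(119,327),(213,27)]: print(tri((a,np.array([333,126.])),(b,np.array(q,float))))
E
```

```text
12.6833 [0.47895054 0.05068419 0.20342594] [-0.12371864 -0.14311887 -3.22717922] 25.897804898392742 [-5.83491270e-02 -1.14066918e-01  1.91113254e+00 -2.14338951e-04
  1.34439761e+00  4.68431953e-01]
[-0.94979099  0.23469515  0.00122021] 59.82042249413691
(array([ 0.69980156, -0.26928129,  0.39199704]), [0.022123019621413158, 0.019193662991174153])
(array([ 1.16573602,  0.2357733 , -0.12696246]), [44.69340701710574, 62.63009793416394])
(array([ 0.64834713, -0.36349135,  0.57874193]), [45.082632019554, 36.37754903097373])
```

Emit:
servo_tool:
  series: [-0.03, 0.01, 0, 0.04, -0.1, 0.03, 0, 0.11, -0.2, 0.05, 0, 0.18, -0.32, 0.08, 0, 0.25, -0.45, 0.11, 0, 0.32, -0.58, 0.14, 0, 0.39, -0.7, 0.18, 0, 0.46, -0.82, 0.21, 0, 0.52, -0.91, 0.23, 0, 0.57, -0.95, 0.23, 0, 0.57]

```text
time_s: 13.52
tcp_pos: [0.4461, -0.0625, 0.2035]
tool_rot: [3.132, 0.236, 0.0]
force: [0.7, 0.5, -3.8]
opening: 0.297
```

```bash
python3 - <<'E'
from h import *
np.set_printoptions(precision=4,suppress=True)
s=status.get_state();print(s['time_s'],s['tcp_pos'],s['force'],s['opening']*87,s['qpos'])
c=cam('wrist');keep(c,'w11.pkl');save(c,'w11.png',k=1.5)
e=R.from_euler('z',8.5,degrees=True).as_matrix()
print(proj(c,[np.array([.545,-.047,.15])+e@np.array(q) for q in [(0,0,0),(-.037,.009,0),(-.037,-.009,0),(.037,.009,0),(.037,-.009,0),(-.051,.045,-.14),(-.051,-.045,-.14)]]))
E
```

```text
13.5167 [ 0.4461 -0.0625  0.2035] [ 0.7489  0.4636 -3.8404] 25.85164479992767 [-0.314  -0.1962  1.9831 -0.0006  1.3542  1.1067]
[[257.3486  74.2787]
 [244.803  128.7729]
 [269.5668 128.8277]
 [243.9551  14.6616]
 [271.095   14.7333]
 [219.3827 136.1257]
 [293.9966 136.2878]]
```

View pics/w11.png

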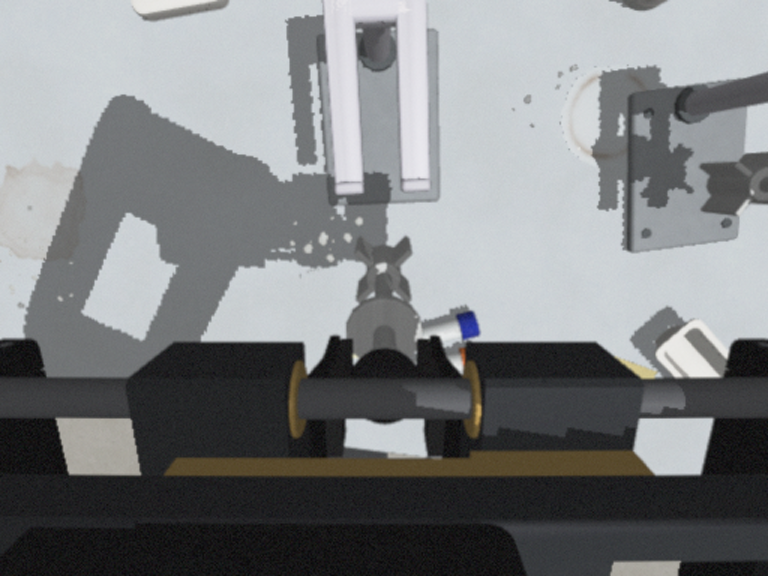

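The wrist view shows the fork ahead: lips at (349,186) and (415,184), slot closed at about row 22. I'll take a close crop to measure it.

```bash
python3 - <<'E'
from h import *
c=load('w11.pkl'); save(c,'w11c.png',(200,0,310,140),5)
E
```

```text
(no output)
```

View pics/w11c.png

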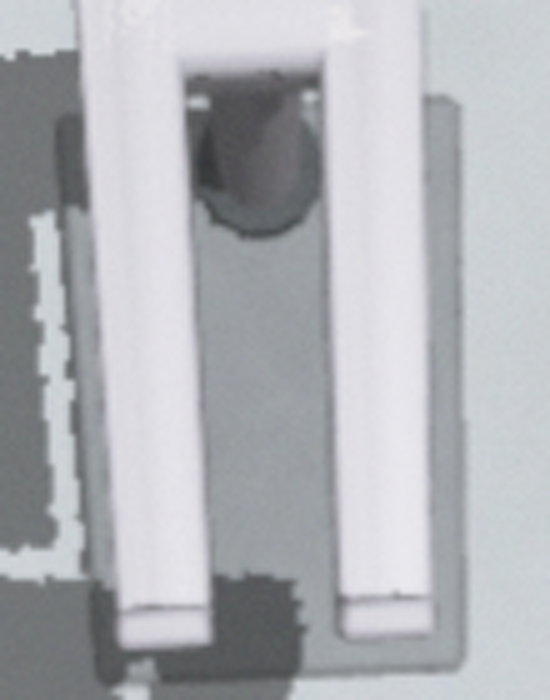

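```bash
python3 - <<'E'
from h import *
np.set_printoptions(precision=4,suppress=True)
c=load('w11.pkl');s=status.get_state()
U=lambda u,v:np.array([200+u/5-.4,v/5-.4])
L=atz(c,U(209,560),.15);Rr=atz(c,U(339,560),.15);L2=atz(c,U(183,85),.15);R2=atz(c,U(325,85),.15)
print(L,Rr,np.linalg.norm(L-Rr),L2,R2,np.linalg.norm(L2-R2))
m1=(L+Rr)/2;m2=(L2+R2)/2;v=m2-m1;v/=np.linalg.norm(v);print('yaw',np.degrees(np.arctan2(v[1],v[0])))
E1=(atz(c,U(183,71),.15)+atz(c,U(325,67),.15))/2
T=[atz(c,U(x,r),.154) for x,r in[(165,643),(387,635),(165,606),(387,598)]]; tm=(T[0]+T[1])/2
print('end',E1,E1-.037*v,'tip',tm,tm+.037*v,np.linalg.norm(T[0]-T[2]))
seat=((E1-.037*v)+(tm+.037*v))/2; 
b=[atz(c,U(105,680),.01),atz(c,U(465,668),.01)];print('base',b,np.linalg.norm(b[0]-b[1]),(b[0]+b[1])/2+.051*v)
print('seat on line', m1+v*((seat-m1)@v),seat)
Rm=R.from_rotvec(s['tool_rot']).as_matrix();print('toolx yaw',np.degrees(np.arctan2(Rm[1,0],Rm[0,0])),'seat in tool',Rm.T@(seat-s['tcp_pos']))
# collar: centre in image
save(c,'w11d.png',(215,150,297,250),6)
E
```

```text
[ 0.5186 -0.0395  0.15  ] [ 0.5214 -0.0579  0.15  ] 0.018623289727497223 [ 0.5784 -0.0277  0.15  ] [ 0.5812 -0.0463  0.15  ] 0.01886244894197026
yaw 11.038612501607133
end [ 0.5816 -0.0367  0.15  ] [ 0.5453 -0.0438  0.15  ] tip [ 0.5093 -0.0506  0.154 ] [ 0.5456 -0.0435  0.154 ] 0.005118395324202835
base [array([ 0.4887, -0.0114,  0.01  ]), array([ 0.5045, -0.0967,  0.01  ])] 0.08675417749162727 [ 0.5467 -0.0443  0.01  ]
seat on line [ 0.5455 -0.0437  0.15  ] [ 0.5455 -0.0437  0.152 ]
toolx yaw 8.848167163391878 seat in tool [ 0.1013 -0.0032  0.0514]
```

View pics/w11d.png

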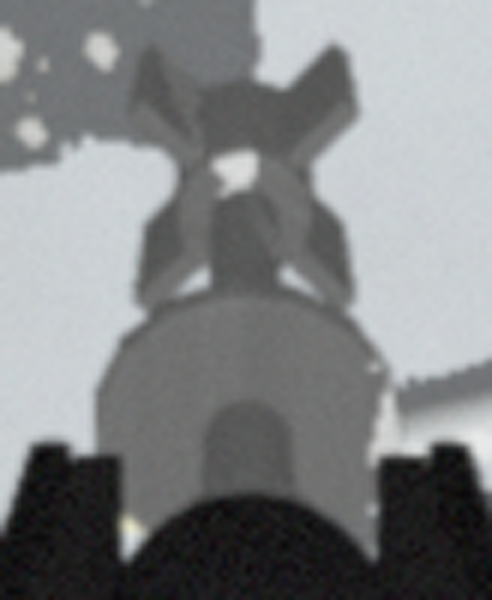

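Seat measured at (0.5455, -0.0437). Fork end, lips and base plate agree to about 1 mm, and the slot width came out 18.7 mm against 18. Next I'll enter straight along the slot.

Emit:
servo_tool:
  series: [0.02, 0, 0, 0, 0.06, 0, 0, 0, 0.12, 0, 0, 0, 0.19, 0, 0, 0, 0.26, 0, 0, 0, 0.33, 0, 0, 0, 0.38, 0, 0, 0, 0.4, 0, 0, 0]

```text
time_s: 14.23
tcp_pos: [0.4949, -0.0534, 0.2032]
tool_rot: [-3.132, -0.243, -0.0]
force: [-0.4, 0.1, -3.3]
opening: 0.295
```

```bash
python3 - <<'E'
from h import *
s=status.get_state();print(s['time_s'],s['tcp_pos'],s['force'])
d=cam('side');save(d,'d12.png',(190,130,310,260),3.3)
e=cam('scene');save(e,'s12.png',(200,90,320,220),3.3)
c=cam('wrist');keep(c,'w12.pkl');save(c,'w12.png')
cv2.imwrite('pics/j12.png',np.hstack([cv2.imread('pics/d12.png'),cv2.imread('pics/s12.png')]))
E
```

```text
14.2333 [ 0.4949477  -0.05340078  0.20319404] [-0.35983327  0.10514131 -3.3325088 ]
```

View pics/j12.png

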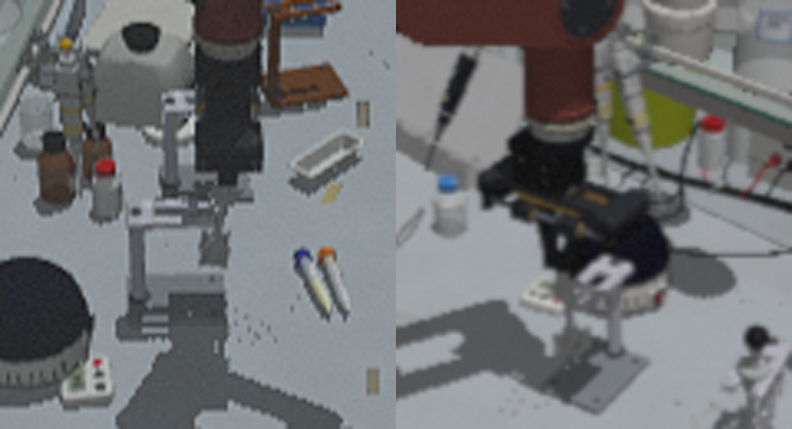

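View pics/w12.png

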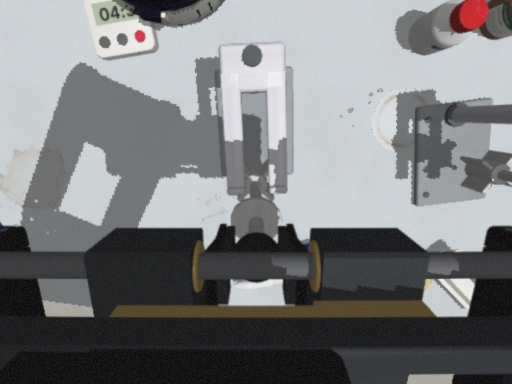

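```bash
python3 - <<'E'
from h import *
for n in('w10','w11','w12'): save(load(n+'.pkl'),n+'x.png',(213,150,299,250),3)
cv2.imwrite('pics/cmp.png',np.hstack([cv2.imread(f'pics/{n}x.png') for n in('w10','w11','w12')]))
E
```

```text
(no output)
```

View pics/cmp.png

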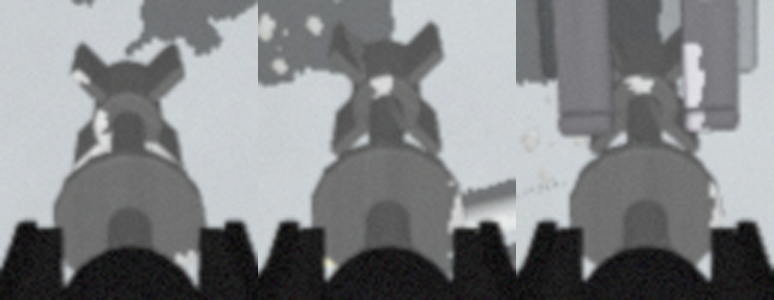

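The collar's height above the lips is uncertain by several mm, so I'll raise 14 mm before going in.

Emit:
servo_tool:
  series: [0, 0, -0.04, 0, 0, 0, -0.09, 0, 0.02, 0, -0.12, 0, 0.06, 0, -0.12, 0, 0.12, 0, -0.12, 0, 0.19, 0, -0.12, 0, 0.26, -0.01, -0.12, 0, 0.33, -0.01, -0.12, 0, 0.37, -0.01, -0.12, 0, 0.39, -0.01, -0.12, 0]

```text
time_s: 15.22
tcp_pos: [0.5407, -0.0451, 0.2174]
tool_rot: [-3.132, -0.243, 0.001]
force: [-1.2, 0.1, -3.9]
opening: 0.291
```

```bash
python3 - <<'E'
from h import *
s=status.get_state();print(s['time_s'],s['tcp_pos'],s['force'])
d=cam('side');save(d,'d13.png',(200,140,290,240),4.4);keep(d,'d13.pkl')
e=cam('scene');save(e,'s13.png',(220,120,310,220),4.4);keep(e,'s13.pkl')
c=cam('wrist');keep(c,'w13.pkl');save(c,'w13.png',(200,100,312,250),5)
cv2.imwrite('pics/j13.png',np.hstack([cv2.imread('pics/d13.png'),cv2.imread('pics/s13.png')]))
E
```

```text
15.2167 [ 0.54068288 -0.0451184   0.21735273] [-1.17542493  0.11078168 -3.8915901 ]
```

View pics/j13.png

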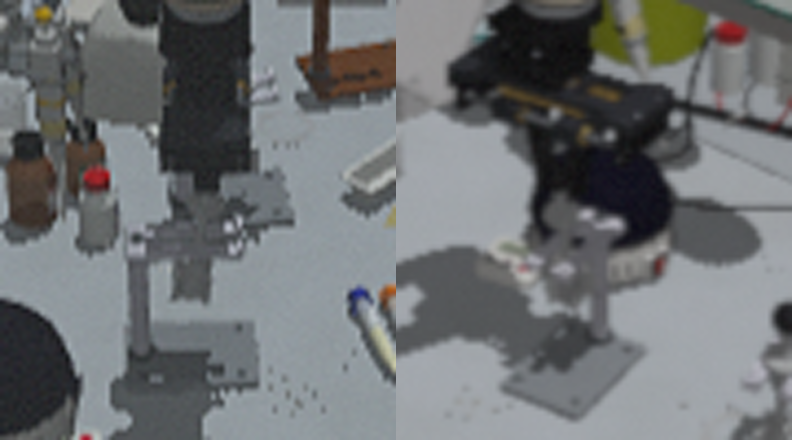

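View pics/w13.png

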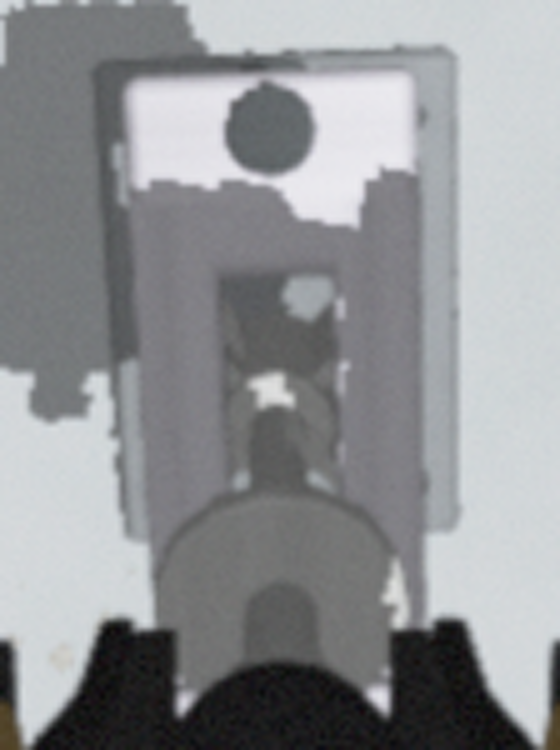

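```bash
python3 - <<'E'
from h import *
np.set_printoptions(precision=4,suppress=True)
c=load('w13.pkl');s=status.get_state();p=np.array(s['tcp_pos'])
st=np.array([.5455,-.0437,.15]);v=np.array([np.cos(.19),np.sin(.19),0])
Q=lambda P:(proj(c,P)-[200,100])*5
print('seat',Q([st,st+.02*v,st+.037*v,st-.037*v]))
print('plumb from tcp, k at +.015',Q([p+[0,0,z] for z in(.015,-.025,-.031,-.095)]))
# slot mid at rows
U=lambda u,v_:np.array([200+u/5-.4,100+v_/5-.4])
for r,a,b in[(290,219,338),(440,228,343)]:
    A=atz(c,U(a,r),.15);B=atz(c,U(b,r),.15);m=(A+B)/2;w=m-st;print(m,'along',w@v,'lat left',-w[0]*v[1]+w[1]*v[0],np.linalg.norm(A-B))
# end of slot
print(atz(c,U(278,272),.15)-st)
for z in(.180,.176,.172): print(z,'collar top width',np.linalg.norm(atz(c,U(157,600),z)-atz(c,U(396,600),z)),'ctr',atz(c,U(276,603),z)-st)
E
```

```text
seat [[284.7405 497.9205]
 [280.4843 378.7582]
 [276.7135 273.2056]
 [292.1337 704.9593]]
plumb from tcp, k at +.015 [[292.6013 752.9089]
 [290.4694 623.6839]
 [290.2185 608.4793]
 [288.2168 487.2612]]
[ 0.5795 -0.037   0.15  ] along 0.03466085669943283 lat left 0.0001178788079429123 0.01887601120916835
[ 0.5555 -0.0419  0.15  ] along 0.010163157263681475 lat left -0.00014640524407832467 0.018749613264354262
[0.0368 0.0072 0.    ]
0.18 collar top width 0.03493068820972659 ctr [-0.0072  0.0005  0.03  ]
0.176 collar top width 0.03563051860347484 ctr [-0.0087  0.0003  0.026 ]
0.172 collar top width 0.03633034899722307 ctr [-0.0101  0.0001  0.022 ]
```

The stirrer is inside the slot, about 19 mm up and 2 mm left of centre. I'll correct that, ease to 20 N and lower.

Emit:
servo_tool:
  series: [0.02, 0.01, 0, 0, 0.03, 0.013, 0, 0, 0.03, 0.013, 0.02, 0, 0.03, 0.013, 0.04, 0, 0.03, 0.013, 0.06, 0, 0.03, 0.013, 0.08, 0, 0.03, 0.013, 0.1, 0, 0.03, 0.013, 0.1, 0]
  grip_force: 20

```text
time_s: 16.03
tcp_pos: [0.5432, -0.0463, 0.2049]
tool_rot: [-3.132, -0.242, 0.002]
force: [0.5, 1.0, -3.3]
opening: 0.306
```

```bash
python3 - <<'E'
from h import *
s=status.get_state();print(s['time_s'],s['tcp_pos'],s['force'])
c=cam('wrist');keep(c,'w14.pkl');save(c,'w14.png',(200,100,312,250),5)
E
```

```text
16.0333 [ 0.54319723 -0.04626592  0.20489408] [ 0.49782544  1.01272912 -3.28104564]
```

View pics/w14.png

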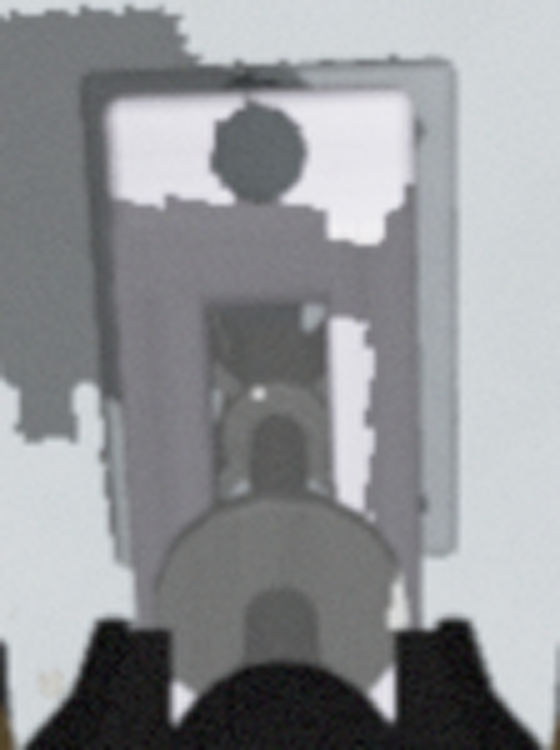

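Emit:
servo_tool:
  series: [0, 0, 0.01, 0, 0, 0, 0.02, 0, 0, 0, 0.03, 0, 0, 0, 0.04, 0, 0, 0, 0.04, 0]

```text
time_s: 16.5
tcp_pos: [0.5435, -0.0463, 0.2006]
tool_rot: [-3.132, -0.242, 0.001]
force: [0.3, 0.5, -4.1]
opening: 0.305
```

Emit:
servo_tool:
  series: [0, 0, 0.01, 0, 0, 0, 0.02, 0, 0, 0, 0.02, 0]

```text
time_s: 16.75
tcp_pos: [0.5435, -0.0463, 0.1982]
tool_rot: [-3.132, -0.242, 0.001]
force: [-0.1, 0.8, -4.3]
opening: 0.302
```

Emit:
servo_tool:
  series: [0, 0, 0.01, 0, 0, 0, 0.02, 0, 0, 0, 0.03, 0, 0, 0, 0.03, 0]

```text
time_s: 17.08
tcp_pos: [0.5435, -0.0464, 0.1946]
tool_rot: [-3.132, -0.242, 0.001]
force: [0.7, 1.3, -4.2]
opening: 0.305
```

Emit:
servo_tool:
  series: [0, 0, 0.01, 0, 0, 0, 0.02, 0, 0, 0, 0.03, 0, 0, 0, 0.03, 0]

```text
time_s: 17.42
tcp_pos: [0.5435, -0.0463, 0.191]
tool_rot: [-3.132, -0.242, 0.001]
force: [0.4, -0.2, -4.4]
opening: 0.308
```

```bash
python3 - <<'E'
from h import *
s=status.get_state();print(s['time_s'],s['tcp_pos'],s['force'])
d=cam('side');save(d,'d15.png',(200,140,290,240),4.4)
e=cam('scene');save(e,'s15.png',(220,120,310,220),4.4)
cv2.imwrite('pics/j15.png',np.hstack([cv2.imread('pics/d15.png'),cv2.imread('pics/s15.png')]))
c=cam('wrist');keep(c,'w15.pkl');save(c,'w15.png',(200,100,312,250),4)
E
```

```text
17.4167 [ 0.54348539 -0.04634688  0.19099409] [ 0.42002887 -0.23810861 -4.43993419]
```

View pics/j15.png

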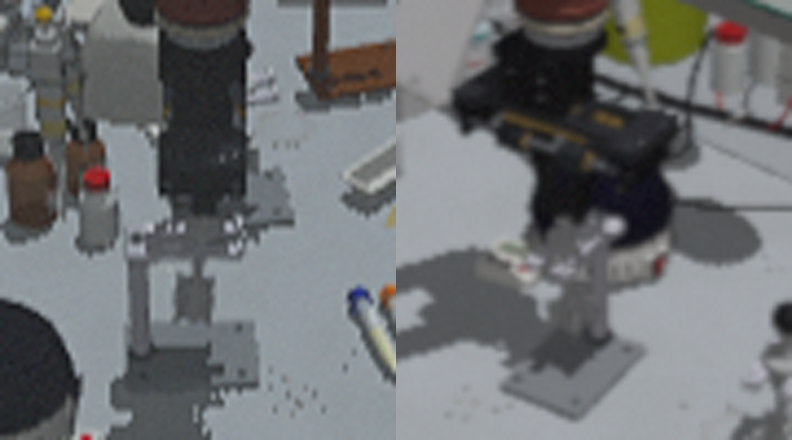

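View pics/w15.png

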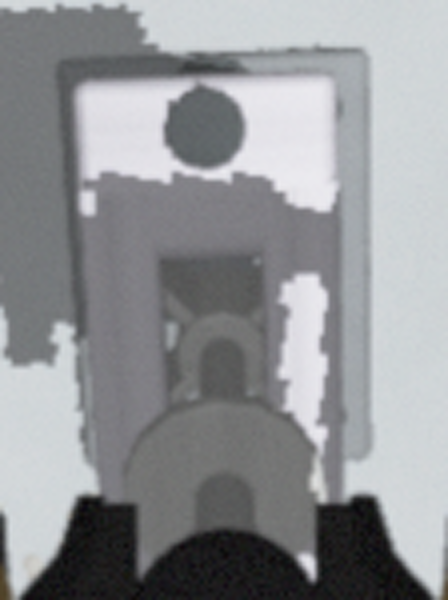

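Still no contact (force -4.4 N) and centred in the slot. Continuing down.

Emit:
servo_tool:
  series: [0, 0, 0.01, 0, 0, 0, 0.02, 0, 0, 0, 0.03, 0, 0, 0, 0.04, 0, 0, 0, 0.04, 0]

```text
time_s: 17.98
tcp_pos: [0.5434, -0.0463, 0.1861]
tool_rot: [-3.132, -0.242, 0.001]
force: [0.2, -0.6, -3.5]
opening: 0.304
```

Emit:
servo_tool:
  series: [0, 0, 0.01, 0, 0, 0, 0.02, 0, 0, 0, 0.02, 0]

```text
time_s: 18.23
tcp_pos: [0.5435, -0.0463, 0.1838]
tool_rot: [-3.132, -0.242, 0.001]
force: [0.5, 0.1, -3.6]
opening: 0.311
```

Emit:
servo_tool:
  series: [0, 0, 0.01, 0, 0, 0, 0.02, 0, 0, 0, 0.02, 0]

```text
time_s: 18.48
tcp_pos: [0.5445, -0.0463, 0.1828]
tool_rot: [3.132, 0.242, 0.003]
force: [0.8, 1.2, 1.1]
opening: 0.303
```

Contact: Fz went from -3.6 to +1.1 N. One more millimetre, with the grip slightly eased so it can settle square.

Emit:
servo_tool:
  series: [0, 0, 0.005, 0, 0, 0, 0.01, 0, 0, 0, 0.01, 0, 0, 0, 0.01, 0]
  grip_force: 14

```text
time_s: 18.82
tcp_pos: [0.5452, -0.0463, 0.1825]
tool_rot: [3.132, 0.242, 0.006]
force: [1.1, 2.0, 5.6]
opening: 0.308
```

```bash
python3 - <<'E'
from h import *
s=status.get_state();print(s['time_s'],s['tcp_pos'],s['force'],s['opening']*87)
d=cam('side');save(d,'d16.png',(200,140,290,240),4.4)
e=cam('scene');save(e,'s16.png',(220,120,310,220),4.4)
cv2.imwrite('pics/j16.png',np.hstack([cv2.imread('pics/d16.png'),cv2.imread('pics/s16.png')]))
c=cam('wrist');keep(c,'w16.pkl');save(c,'w16.png',(200,100,312,250),4)
E
```

```text
18.8167 [ 0.54519766 -0.04626294  0.18249081] [1.11547524 1.99306416 5.63704432] 26.81535034945258
```

View pics/j16.png

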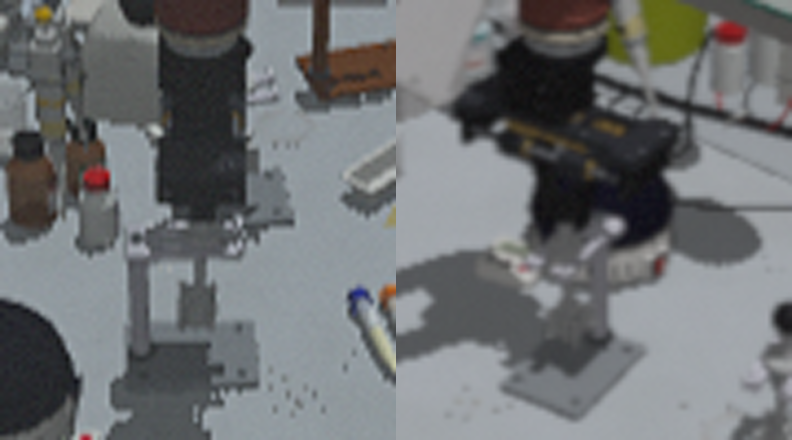

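View pics/w16.png

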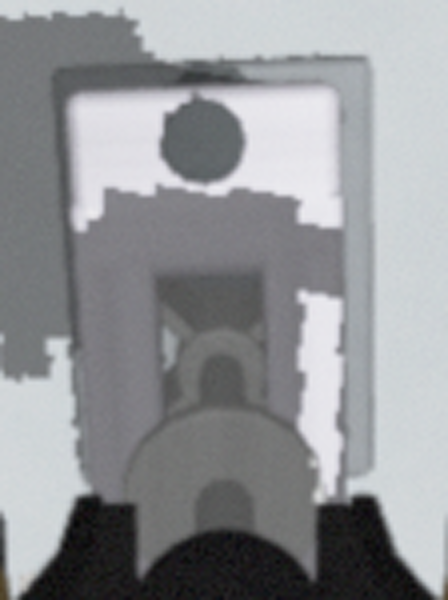

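The collar is on the fork, pressed with about 9 N, and still held. I'll ease down and release in stages.

Emit:
servo_tool:
  series: [0, 0, 0, 0, 0, 0, 0, 0, 0, 0, 0, 0]
  grip_force: 8

```text
time_s: 19.22
tcp_pos: [0.5453, -0.0463, 0.1824]
tool_rot: [3.132, 0.242, 0.007]
force: [2.1, 2.4, 6.9]
opening: 0.31
```

Emit:
servo_tool:
  series: [0, 0, 0, 0, 0, 0, 0, 0, 0, 0, 0, 0, 0, 0, 0, 0]
  grip_force: 4

```text
time_s: 19.55
tcp_pos: [0.5452, -0.0463, 0.1823]
tool_rot: [3.132, 0.242, 0.006]
force: [1.9, 1.8, 5.8]
opening: 0.318
```

Emit:
servo_tool:
  series: [0, 0, 0, 0, 0, 0, 0, 0, 0, 0, 0, 0, 0, 0, 0, 0]
  fingers: -0.28

```text
time_s: 19.88
tcp_pos: [0.5432, -0.0465, 0.18]
tool_rot: [-3.132, -0.242, 0.002]
force: [0.5, 0.1, 0.8]
opening: 0.358
```

Emit:
servo_tool:
  series: [0, 0, 0, 0, 0, 0, 0, 0, 0, 0, 0, 0, 0, 0, 0, 0, 0, 0, 0, 0, 0, 0, 0, 0]
  fingers: 0.3

```text
time_s: 20.38
tcp_pos: [0.5437, -0.0464, 0.1806]
tool_rot: [3.132, 0.242, 0.0]
force: [-0.1, 0.3, -0.5]
opening: 0.635
```

```bash
python3 - <<'E'
from h import *
s=status.get_state();print(s['time_s'],s['tcp_pos'],s['force'],s['opening']*87)
d=cam('side');save(d,'d17.png',(200,140,290,240),4.4)
e=cam('scene');save(e,'s17.png',(220,120,310,220),4.4)
cv2.imwrite('pics/j17.png',np.hstack([cv2.imread('pics/d17.png'),cv2.imread('pics/s17.png')]))
c=cam('wrist');keep(c,'w17.pkl');save(c,'w17.png',(180,100,332,280),3.3)
E
```

```text
20.3833 [ 0.54366329 -0.04635671  0.18056571] [-0.07682404  0.30777533 -0.49372757] 55.25036744857282
```

View pics/j17.png

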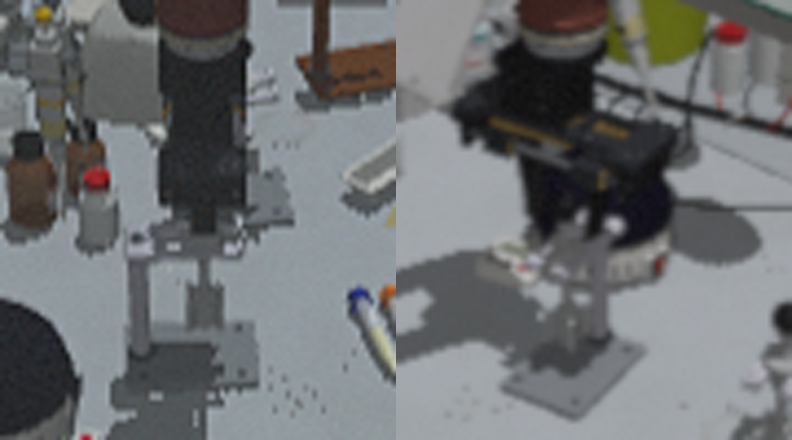

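View pics/w17.png

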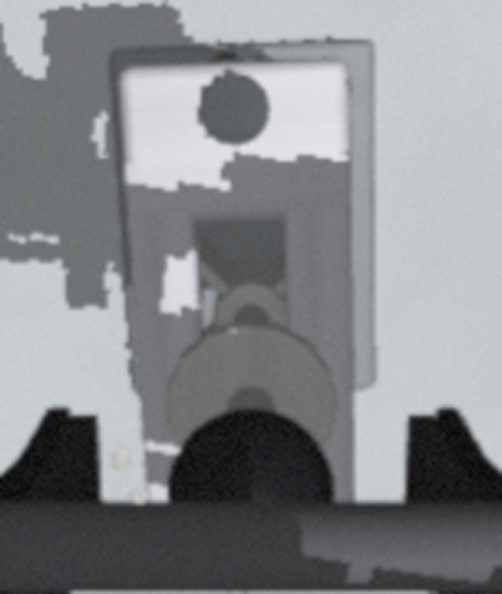

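Released; it hangs by itself. I'll open fully, rise and back off.

Emit:
servo_tool:
  series: [0, 0, 0, 0, 0, 0, 0, 0, 0, 0, -0.05, 0, 0, 0, -0.12, 0, 0, 0, -0.2, 0, 0, 0, -0.3, 0, 0, 0, -0.4, 0, 0, 0, -0.5, 0, 0, 0, -0.55, 0, 0, 0, -0.55, 0]
  fingers: 1

```text
time_s: 21.37
tcp_pos: [0.5449, -0.0466, 0.2493]
tool_rot: [3.131, 0.242, 0.006]
force: [0.7, -1.2, 0.4]
opening: 0.997
```

Emit:
servo_tool:
  series: [-0.1, 0, 0, 0, -0.3, 0, 0, 0, -0.5, 0, 0, 0, -0.7, 0, 0, 0, -0.9, 0, 0, 0, -1, 0, 0, 0, -1, 0, 0, 0]

```text
time_s: 21.95
tcp_pos: [0.4231, -0.0649, 0.2461]
tool_rot: [-3.132, -0.241, 0.002]
force: [0.1, -0.8, 0.0]
opening: 1.0
```

```bash
python3 - <<'E'
from h import *
np.set_printoptions(precision=4,suppress=True)
s=status.get_state();print(s['time_s'],s['tcp_pos'],s['force'],s['opening']*87)
c=cam('wrist');keep(c,'w18.pkl');save(c,'w18.png',k=1.5)
d=cam('side');keep(d,'d18.pkl');save(d,'d18.png',(180,110,300,240),3.3)
e=cam('scene');keep(e,'s18.pkl');save(e,'s18.png',(230,120,350,250),3.3)
cv2.imwrite('pics/j18.png',np.hstack([cv2.imread('pics/d18.png'),cv2.imread('pics/s18.png')]))
k=np.array([.5455,-.0437,.196])
for q in(c,d,e): print(proj(q,[k,k-[0,0,.046],k-[0,0,.15]]))
E
```

```text
21.95 [ 0.4231 -0.0649  0.2461] [ 0.0612 -0.7665  0.0305] 86.98492137261806
[[254.839   34.5006]
 [255.1095  49.9448]
 [255.4582  69.8667]]
[[245.4478 184.1751]
 [245.5862 193.2724]
 [245.883  212.7621]]
[[257.5618 166.1647]
 [257.6843 175.8159]
 [257.9471 196.4213]]
```

View pics/j18.png

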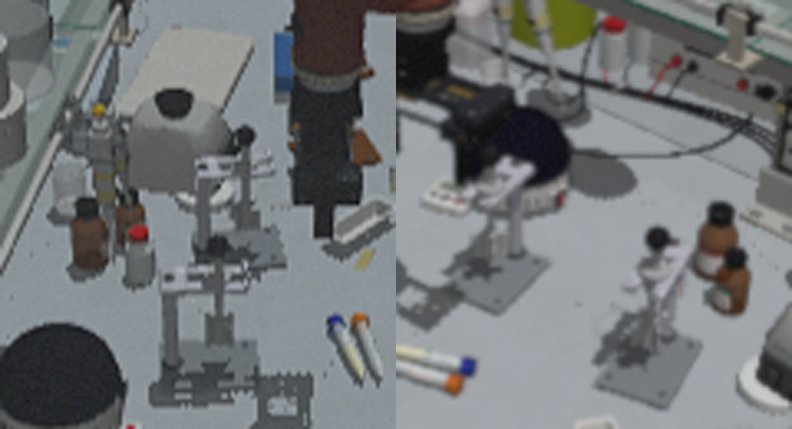

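View pics/w18.png

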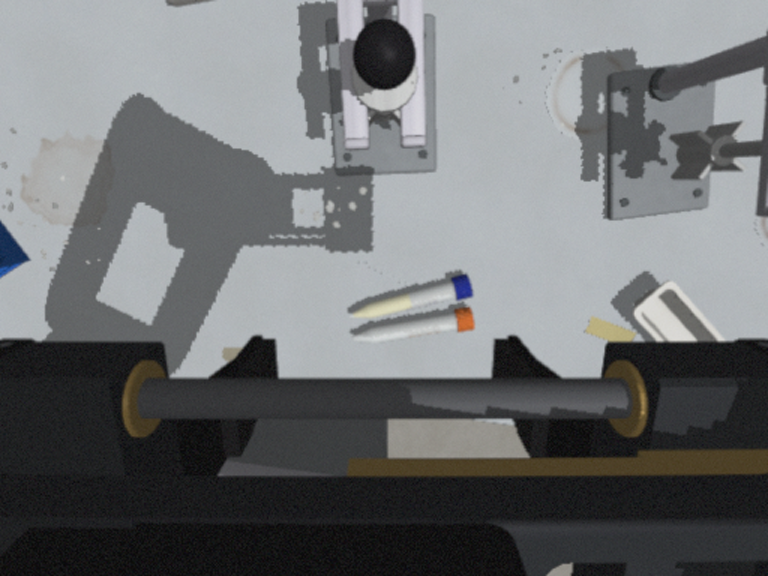

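Knob seen at wrist (256,36) and side (245.8,184.5), against (254.8,34.5) and (245.4,184.2) predicted for a plumb, seated stirrer. Settle briefly, then hand in.

Emit:
servo_tool:
  series: [0, 0, 0, 0, 0, 0, 0, 0, 0, 0, 0, 0, 0, 0, 0, 0, 0, 0, 0, 0, 0, 0, 0, 0, 0, 0, 0, 0, 0, 0, 0, 0, 0, 0, 0, 0, 0, 0, 0, 0]

```text
time_s: 22.93
tcp_pos: [0.4251, -0.0648, 0.2466]
tool_rot: [3.132, 0.242, 0.0]
force: [0.7, 0.5, -0.9]
opening: 1.002
```

```bash
python3 - <<'E'
from h import *
c=cam('wrist'); a=load('w18.pkl'); print(status.get_state()['time_s'], np.abs(c['img'][:110].astype(int)-a['img'][:110]).mean())
print(ticket.finish_job())
E
```

```text
22.9833 5.495590672348484
the job is handed in; nothing more can be done
None
```

The stirrer now hangs by itself in the empty stand, and I handed the job in at about 23 s of the 61 s allowed. No verdict came back.

**What I did**
- Gripped the knob at 60 N and lifted it while it slanted at about 58° from plumb.
- Eased the grip in steps down to 9 N until it hung about 3–5° from plumb, then gripped again at 60 N. It tilted back a little after that, to about 6–8°.
- Moved it along the slot above the lips and lowered the collar at 20 N until it touched the fork. It was pressed with about 9 N while still held. Then I released in stages and backed off.

**Last checks**
- **Position:** the knob appears within about 2 px of where a plumb, seated stirrer should be in the wrist view, and within 1 px in the side view. I did not measure it in the scene view.
- **Release:** the gripper is clear and reads no contact force.
- **Other objects:** the other stirrer, the bottle and the boat were never approached. In the pictures after release the other stirrer and boat look unmoved. The bottle was not in those close views, and I measured none of the three.

**Disagreements**
- The collar height I estimated from its apparent size was about 15 mm too low compared with the height at which it touched the fork. I had raised the arm 14 mm before entering the slot, so this did no harm.
- I compared wrist pictures taken a second apart to check for sway. The result was unclear, because the arm was still settling by about 2 mm. I had no direct speed reading.

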